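# Feed a latch blank into the marking press up to its hidden back gauge

### The job

Lift the steel latch blank out of its wooden stock holder, lay it flat on the marking press's feed bed, nose towards the throat, and let go of it there. Then slide it along the bed, nose first, into the throat until it sits fully home against the back gauge inside, whose depth is set differently every time and can only be felt: push gently, do not ram it. Leave it there, and do not disturb the hammer, the can or the orange disc.

Things in the scene. Friction and masses are not known exactly. Their poses are not given: they have to be found in the camera images.
- blank: Loose steel blank, 8 mm thick, about 450 g: a rectangle 100 (x) by 60 (y) mm with a narrow tail, 30 long and 22 mm wide, on its -x end. Origin: centre of the rectangle's underside; +x points to the nose, z up. It balances 7 mm behind the origin (towards the tail). It starts in the holder, underside 26 mm above the table.
- nose (a point): Middle of the blank's nose (front edge), 50 mm ahead of the blank's origin, at half thickness. Axes as the blank's.
- tail (a point): Centre of the blank's tail, 65 mm behind the blank's origin, at half thickness. Axes as the blank's.
- holder: Fixed wooden holder: a bar 36 mm wide, 26 high under the blank (x -105 to +50 mm), with two cheeks 51 mm high close along both sides of the blank's tail (x -105 to -58, |y| 16 to 32 mm), so the tail cannot be gripped there; the rectangle overhangs the bar by 12 mm each side. Origin: on the table below the blank's starting origin; +x towards the blank's nose.
- machine: Fixed blue marking press with a steel feed bed, 160 mm wide, its top 20 mm above the table. Origin: on the bed's top face at the middle of the throat mouth; +x is the feed direction (into the throat), y across, z up. The nose block over the throat is 200 mm wide and 62 mm high above the bed; from x = 110 mm on, the press body is 140 mm high.
- bed (a point): Middle of the open feed bed's top face, 95 mm before the mouth; axes as the machine's. The open bed is 190 mm long, from x = -190 mm to the mouth (machine frame), 160 mm wide.
- mouth (a point): Middle of the throat mouth, 7 mm above the bed; axes as the machine's. The throat is a channel 65 mm wide and 14 mm high, flared over its first 25 mm. Inside is the back gauge, a stop face for the blank's nose, out of sight and set anywhere from 45 to 90 mm behind the mouth: its depth is not given.
- plunger (a joint): Small sprung brass plunger (under 1 N) that sticks 6 mm out of the back gauge's stop face towards the mouth. 0 = fully out, 0.006 m = pressed flush, when the blank's nose is home on the stop face.
- hammer: Loose hammer with wooden handle, 280 mm long, lying on the table. Bystander. Origin: its middle on the table; x along it.
- can: Loose red-labelled can, 54 mm across, 120 mm high, standing. Bystander. Origin: centre of its underside.
- disc: Loose orange grinding disc, 100 mm across, 10 mm high, lying flat. Bystander. Origin: centre of its underside.
Mind the look-alikes: they are no part of the job. There is more than one size of the blank; the one meant has the size given above.

How it is judged:
By the outcome, as a careful person would: the job done as asked, in the order asked, and still so for the second after the job is handed in, with the robot touching nothing.
It also fails if it takes over 51 s, if anything falls off the work surface, if the arm or the gripper's body presses on something with over 40 N, if the wrist force passes 120 N, or if a joint passes its speed limit or range.

### The arm

A 6-joint arm with a two-finger parallel gripper is mounted at the origin on the work surface. World frame = base frame: x ahead of the robot, y to its left, z up, the work surface at z = 0. Lengths are in m, angles in rad, forces in N, time in s.
With the tool pointing down it reaches from about 0.275 to 1 m from the base axis. Payload 8.4 kg.
Tool frame: the origin (TCP) lies on the centre line of the jaws, within the pads' length; the fingertips stand ctrl.tips_ahead ahead of it and the grasp point (between the pads) lies 5 mm behind it (ctrl.tips_ahead is the distance from the TCP to the fingertips, in m); z points along the fingers, y is the line along which they close (so a half turn about z gives the same grasp; the last joint's range is limited). The gripper opens to 85 mm and grips with 20 to 120 N. Pads are 22 mm wide; open, the fingers measure 114 mm over their backs; the gripper's body (76 mm by 85 mm) begins 54 mm behind the grasp point. The pads swing forward as they close: fully open they stand 13 mm farther back than shut.
Start: joints at [1.277, 0.353, 1.633, -0, 1.155, -0.002], TCP at [0.18, 0.599, 0.245] pointing down, gripper open.
Joint ranges: [-2.63, 2.63], [-0.92, 2.1], [0.06, 2.66], [-1.3, 4.44], [0, 2.69], [-3.02, 3.02]. Speed limits (rad/s): [2.22, 2.22, 2.79, 3.14, 3.14, 3.14].

### API

Orientations are given as a unit quaternion [x, y, z, w].
In Python, from cell import monitor, snapshot, job, nets, ctrl gives the robot as it stands.
- The arm moves only by the tool apply_moves, never from a script. Its argument "rows" is one flat list of numbers, 6 for each row, row after row: the shift along the tool's x, y, z in cm, then the turn, a rotation vector about the tool's x, y, z in rad. In form: [dx, dy, dz, ax, ay, az, dx, dy, dz, ax, ay, az, ...]. A call has 1 to 8 rows; each row is the pose to reach, as a shift and turn from the pose commanded when the call began, along the tool's axes at that moment; what a row does not reach only later rows make up. A row lasts 1/8 s, in which the tool goes at most 62.5 mm and 10.7 degrees, less where a joint would pass 70% of its speed; a pose out of reach is approached as far as the arm can. A call with a gripper value outside its range is refused whole. "grip" is the finger opening in cm, from 0 to 8.54, set as the call begins (left out, the last holds). The fingers move at their own pace and stop on an object; the grip force is fixed at half the most. Time passes only in rows, so rows that repeat a pose let the fingers close. It gives the time, the measured TCP pose, the force, the opening and the grip force at its end, in the units of the state.
- monitor.get_state(): the state, without advancing time (a new reading comes with each control period).
- snapshot(name): name is "scene" or "top"; returns a dict with "image" (400x640x3 uint8, red, green, blue), "depth" (400x640 float32, m along the optical axis (not along the pixel's ray), 0 where there is no reading), "K" (3x3 intrinsics, pixels), "rvec" (rotation vector, rad) and "tvec" (3), from world to camera coordinates, as OpenCV has them. Camera axes: x right, y down, z forward; pixel columns grow to the right and rows downward; lengths in m; the calibration is good to about 2 mm. A picture is of the moment at which its call begins.
- job.close_job(): hands the job in; it is judged then, once.
Trained networks look in the newest picture that a camera, given by its name, has taken for a name from the list of things; names that differ only in an ending like _2 or _b are one class to them, and where a whole thing is asked for, a point or a joint stands for the part that bears it (a point fixed in the world has none). Each returns a list of dicts, best first, with "score" (0 to 1); they miss things now and then, are a little off and sometimes report something else, mostly with a low value. They report only what shows in the picture. A call takes as long as a camera call. They do not tell look-alikes from the thing itself.
- nets.look_for(camera, query): "box" ([left, top, right, bottom] in pixels, round what is visible of it).
- nets.mark_of(camera, query): "xy" ([column, row] in pixels: a listed point, or the origin of a listed thing).
The state is a dict: "t": time; "joint_pos": joint angles; "joint_vel": joint speeds; "tau": joint torques, N m; "tcp_pos": TCP position; "eef_rot": TCP orientation; "force": force on the tool from outside, world axes, zero at the start; "moment": the same for the moment, N m; "opening": finger opening in m; "gripper_force": force on a finger pad.
Only numpy, scipy, OpenCV 4.12 (cv2) and the standard library are available. Lean on these libraries where they do the work, as an engineer would, in place of code of your own. Each camera call takes 0.05 s, during which the arm holds its last target. There are 200 camera calls.

## Working session

There is one attempt and no reset: what is moved stays moved. The work goes in short steps, Python scripts to look and compute and a tool call to move; the robot and the scene stay as the last step left them, time stands still between calls to the robot, and variables do not carry over. Pictures are saved under pics/ and viewed, at most 10 in all, crops included, and the job is handed in when it is done.

Besides the shell and the picture viewer there is one more tool, called after "Call:" as name(argument=value, ...), one argument or row to a line, values as JSON. apply_moves: Moves the arm, as the interface text tells. Its arguments: {"type":"object","properties":{"rows":{"type":"array"},"grip":{"type":"number"}},"required":["rows"]}

```bash
mkdir -p pics; ls; cat > h.py <<'E'
import numpy as np, cv2
from cell import monitor, snapshot, job, nets, ctrl
from scipy.spatial.transform import Rotation as R
def cam(s):
    return np.array(s["K"]),R.from_rotvec(np.ravel(s["rvec"])).as_matrix(),np.ravel(s["tvec"])
def world(s,uv,d=None,z=None):
    K,Rm,t=cam(s); uv=np.atleast_2d(uv).astype(float)
    r=np.c_[uv,np.ones(len(uv))]@np.linalg.inv(K).T
    c=-Rm.T@t; w=r@Rm
    if z is not None: return c+w*((z-c[2])/w[:,2])[:,None]
    if d is None:
        d=s["depth"][uv[:,1].round().astype(int),uv[:,0].round().astype(int)]
    return c+w*np.asarray(d).reshape(-1,1)
def cloud(s):
    v,u=np.mgrid[0:400,0:640]
    return world(s,np.c_[u.ravel(),v.ravel()],s["depth"].ravel()).reshape(400,640,3)
E
python3 - <<'E'
from h import *
import pickle
S={}
for n in("scene","top"):
    s=snapshot(n);S[n]=s
    cv2.imwrite(f"pics/{n}0.png",s["image"][:,:,::-1])
    K,Rm,t=cam(s);print(n,"campos",-Rm.T@t)
    for q in("blank","nose","tail","holder","machine","bed","mouth","hammer","can","disc"):
        m=nets.mark_of(n,q)[:3]
        print(q,[(round(x["score"],2),np.round(x["xy"]).tolist(),world(s,x["xy"])[0].round(3).tolist()) for x in m])
pickle.dump(S,open("S.pkl","wb"))
print(ctrl.tips_ahead,monitor.get_state())
E
```

```text
pics
scene campos [1.08469658 0.23956357 0.85854269]
blank [(0.94, [297.0, 137.0], [0.32, -0.37, 0.01]), (0.58, [299.0, 227.0], [0.61, -0.151, 0.005]), (0.57, [289.0, 180.0], [0.504, -0.262, 0.033])]
nose [(0.9, [316.0, 228.0], [0.582, -0.113, -0.002]), (0.83, [312.0, 132.0], [0.271, -0.345, 0.011]), (0.66, [306.0, 182.0], [0.483, -0.217, 0.034])]
tail [(0.84, [271.0, 174.0], [0.519, -0.319, 0.034]), (0.78, [287.0, 221.0], [0.611, -0.19, 0.004]), (0.59, [266.0, 143.0], [0.398, -0.44, 0.008])]
holder [(0.94, [291.0, 186.0], [0.523, -0.243, 0.034])]
machine [(0.98, [410.0, 269.0], [0.605, 0.166, 0.08]), (0.42, [287.0, 295.0], [0.794, -0.049, 0.021])]
bed [(0.77, [376.0, 248.0], [0.559, 0.06, 0.019])]
mouth [(0.59, [411.0, 267.0], [0.599, 0.166, 0.084])]
hammer [(0.85, [290.0, 295.0], [0.79, -0.043, 0.022])]
can [(0.64, [232.0, 234.0], [0.74, -0.274, 0.024]), (0.16, [272.0, 172.0], [0.51, -0.322, 0.036])]
disc [(0.97, [344.0, 161.0], [0.327, -0.181, 0.011]), (0.25, [292.0, 179.0], [0.499, -0.257, 0.032])]
top campos [ 0.45097691 -0.13085215  0.93533783]
blank [(0.76, [340.0, 189.0], [0.
[... 879 characters left out ...]
.011])]
0.014 {'t': 1.1, 'joint_pos': array([ 1.27658667e+00,  3.52966011e-01,  1.63336765e+00,  1.12759423e-05,
        1.15519699e+00, -2.41012599e-03]), 'joint_vel': array([ 0.00156904,  0.00060068, -0.00098561, -0.00029457, -0.00129621,
        0.00084036]), 'tau': array([ 4.58273626e-04, -6.05186176e+01, -3.42442346e+01,  1.39612603e-04,
        1.06604253e-03,  2.46892546e-05]), 'tcp_pos': array([0.17980733, 0.59860185, 0.24531608]), 'eef_rot': array([ 1.45384948e-01,  9.89375164e-01,  3.14258673e-05, -5.20116839e-07]), 'force': array([-0.67551587, -0.19039907,  0.35770922]), 'moment': array([-0.03224965,  0.03125022,  0.00074564]), 'gripper_force': 0.0, 'opening': 0.08528105493237474}
```

View pics/top0.png

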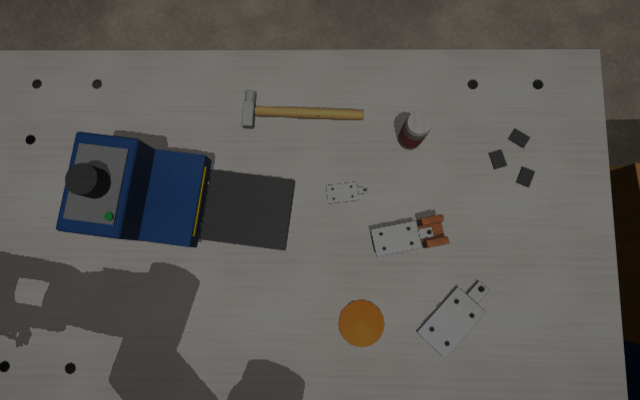

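View pics/scene0.png

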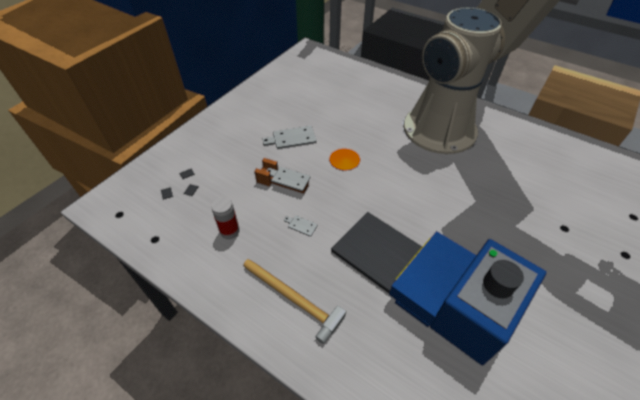

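Candidates in top view: a small blank at (345,192) lying on the table, the one in the wooden holder at (395,238), and a large one at (452,322) on the table. The holder one has its top at 34 mm and should be the one meant. Next I check its size and fit the poses.

```bash
python3 - <<'E'
from h import *
import pickle
S=pickle.load(open("S.pkl","rb"))
s=S["top"];P=cloud(s);img=s["image"].astype(int)
lab=img.max(2)
cv2.imwrite("pics/crop_top.png",cv2.resize(s["image"][165:275,180:480,::-1],None,fx=2.6,fy=2.6,interpolation=cv2.INTER_CUBIC))
def rect(m,z,name,op=True):
    m=m.astype(np.uint8)
    n,l,st,_=cv2.connectedComponentsWithStats(m); k=1+st[1:,4].argmax()
    v,u=np.where(l==k); w=world(s,np.c_[u,v],z=z)[:,:2]
    r=cv2.minAreaRect((w*1000).astype(np.float32)); print(name,len(u),"c,size,ang",np.round(r[0],1),np.round(r[1],1),round(r[2],2),"z",np.median(P[v,u,2]).round(4),cv2.boxPoints(r).round(1).tolist());return l==k
Z=P[...,2];X=P[...,0];Y=P[...,1]
sat=img.max(2)-img.min(2)
near=(abs(X-.49)<.1)&(abs(Y+.27)<.11)
m=near&(Z>.024)&(Z<.044)&(sat<40)
# erase tail
k=cv2.morphologyEx(m.astype(np.uint8),cv2.MORPH_OPEN,np.ones((15,15)))
rect(m,.034,"blank all");rect(k,.034,"blank rect")
for nm,c in(("small",(.606,-.142)),("large",(.33,-.39))):
    mm=(np.hypot(X-c[0],Y-c[1])<.11)&(lab>140)&(sat<12)&(Z>.003); rect(mm,.008,nm)
bed=(abs(Y-.06)<.16)&(abs(X-.56)<.15)&(lab<85)&(sat<25)&(Z>.012)&(Z<.028); rect(bed,.02,"bed")
blk=(Y>.1)&(Z>.07)&(Z<.095); rect(blk,.082,"block")
body=(Y>.2)&(Z>.145)&(Z<.175); rect(body,.16,"body")
# two-view check of points
a,b=S["scene"],S["top"]
def tri(p,q):
    Ps=[]
    for s_ in(a,b):
        K,Rm,t=cam(s_);Ps.append(K@np.c_[Rm,t])
    X=cv2.triangulatePoints(Ps[0],Ps[1],np.array(p,float).reshape(2,1),np.array(q,float).reshape(2,1));return (X[:3]/X[3]).ravel().round(4)
for q,i,j in(("blank",None,None),("nose",None,None),("tail",None,None),("bed",None,None),("mouth",None,None)):
    A=nets.mark_of("scene",q);B=nets.mark_of("top",q)
    print(q,[tri(x["xy"],y["xy"]).tolist() for x in A[:3] for y in B[:3] if np.linalg.norm(world(a,x["xy"])-world(b,y["xy"]))<.04])
print(ctrl.tips_ahead, monitor.get_state()["t"])
E
```

```text
blank all 1508 c,size,ang [ 500.8 -288.3] [ 61.2 152.2] 11.27 z 0.0341 [[455.8999938964844, -219.6999969482422], [485.6000061035156, -368.8999938964844], [545.7000122070312, -357.0], [516.0, -207.6999969482422]]
blank rect 1225 c,size,ang [ 496.7 -265.2] [ 59.8 105.4] 12.11 z 0.0342 [[456.3999938964844, -219.89999389648438], [478.5, -323.0], [536.9000244140625, -310.3999938964844], [514.7999877929688, -207.39999389648438]]Traceback (most recent call last):
  File "<stdin>", line 20, in <module>
  File "<stdin>", line 9, in rect
ValueError: attempt to get argmax of an empty sequence
```

View pics/crop_top.png

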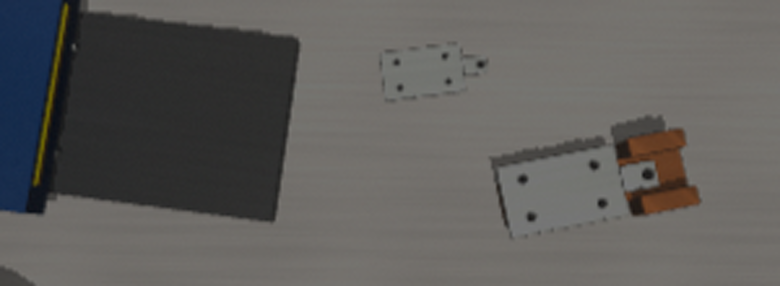

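The crop shows the holder blank (rectangle corners ≈ (492,158), (512,237), (630,213), (612,143)), 60 mm wide with its nose to the left, and the tail between orange cheeks. This is the right one. The small one at (425,72) is a decoy.

```bash
python3 - <<'E'
from h import *
import pickle
S=pickle.load(open("S.pkl","rb"))
def run(s):
    P=cloud(s);img=s["image"].astype(int);lab=img.max(2)
    Z=P[...,2];X=P[...,0];Y=P[...,1];sat=lab-img.min(2)
    def rect(m,z,name):
        n,l,st,_=cv2.connectedComponentsWithStats(m.astype(np.uint8))
        if n<2: print(name,"none");return
        k=1+st[1:,4].argmax();v,u=np.where(l==k); w=world(s,np.c_[u,v],z=z)[:,:2]
        r=cv2.minAreaRect((w*1000).astype(np.float32)); print(name,len(u),np.round(r[0],1),np.round(r[1],1),round(r[2],2),"z",np.median(P[v,u,2]).round(4),cv2.boxPoints(r).round(0).astype(int).tolist())
    near=(abs(X-.49)<.1)&(abs(Y+.27)<.11)
    m=near&(Z>.024)&(Z<.044)&(sat<40)
    rect(cv2.morphologyEx(m.astype(np.uint8),cv2.MORPH_OPEN,np.ones((15,15))),.034,"blank rect")
    rect((abs(Y-.06)<.16)&(abs(X-.56)<.15)&(lab<85)&(sat<25)&(Z>.012)&(Z<.028),.02,"bed")
    rect((Y>.1)&(Z>.07)&(Z<.095),.082,"block"); rect((Y>.2)&(Z>.145)&(Z<.175),.16,"body")
run(S["top"]);print("scene");run(S["scene"])
a,b=S["scene"],S["top"]
Ps=[]
for s_ in(a,b):
    K,Rm,t=cam(s_);Ps.append(K@np.c_[Rm,t])
def tri(p,q):
    X=cv2.triangulatePoints(Ps[0],Ps[1],np.array(p,float).reshape(2,1),np.array(q,float).reshape(2,1));return (X[:3]/X[3]).ravel().round(4)
for q in("blank","nose","tail","bed","mouth"):
    A=nets.mark_of("scene",q);B=nets.mark_of("top",q)
    print(q,[tri(x["xy"],y["xy"]).tolist() for x in A[:3] for y in B[:3] if np.linalg.norm(world(a,x["xy"])-world(b,y["xy"]))<.05])
print(ctrl.tips_ahead, monitor.get_state()["t"])
E
```

```text
blank rect 1225 [ 496.7 -265.2] [ 59.8 105.4] 12.11 z 0.0342 [[456, -220], [478, -323], [537, -310], [515, -207]]
bed 6104 [557.4  67.5] [196.5 159.7] 83.44 z 0.0205 [[467, -21], [626, -39], [648, 156], [489, 174]]
block 5271 [574.7 214.4] [126.6 199.6] 83.11 z 0.0826 [[468, 164], [666, 140], [681, 265], [483, 289]]
body 5679 [586.7 328. ] [136.  198.6] 83.46 z 0.162 [[480, 272], [678, 249], [693, 384], [496, 407]]
scene
blank rect none
bed 3529 [560.8  64.4] [180.  161.4] 83.53 z 0.0194 [[470, -16], [631, -34], [651, 145], [491, 163]]
block 4132 [585.7 278.8] [242.  204.2] 83.45 z 0.0816 [[470, 170], [673, 147], [701, 387], [498, 411]]
body 5033 [594.2 333.2] [128.7 206.3] 83.42 z 0.161 [[484, 281], [689, 257], [704, 385], [499, 409]]
blank [[0.3132, -0.3798, 0.0005], [0.6083, -0.1452, 0.0074], [0.4974, -0.2598, 0.027]]
nose [[0.5925, -0.109, 0.0133], [0.2752, -0.3422, 0.0159], [0.4778, -0.2202, 0.0263]]
tail [[0.5056, -0.3266, 0.017], [0.6032, -0.1944, -0.0083], [0.3782, -0.4528, -0.014]]
bed [[0.5639, 0.0668, 0.0325]]
mouth []
0.014 1.6
```

```bash
cat >> h.py <<'E'
def go(x,y,z,yaw):
    """tool shift (cm) and turn to reach TCP x,y,z (m) pointing down with tool y at yaw (deg)"""
    st=monitor.get_state(); r=R.from_quat(st["eef_rot"])
    c,s_=np.cos(np.radians(yaw)),np.sin(np.radians(yaw))
    T=R.from_matrix(np.array([[-s_,c,0],[c,s_,0],[0,0,-1]]).T.T)
    return np.round(r.inv().apply(np.array([x,y,z])-st["tcp_pos"])*100,2).tolist(),np.round((r.inv()*T).as_rotvec(),3).tolist()
E
python3 -c "
from h import *
print(go(.499,-.267,.245,12.1))"
```

```text
([-55.47, -73.72, 0.03], [-0.0, -0.0, 1.068])
```

Call:
apply_moves(
  rows=[-3.7,-4.9,0,0,0,0.07,-7.4,-9.8,0,0,0,0.14,-11.1,-14.7,0,0,0,0.21,-14.8,-19.7,0,0,0,0.28,-18.5,-24.6,0,0,0,0.36,-22.2,-29.5,0,0,0,0.43,-25.9,-34.4,0,0,0,0.5,-29.6,-39.3,0,0,0,0.57],
  grip=7.4,
)

```text
t: 2.6
tcp_pos: [0.3507, 0.1353, 0.2457]
eef_rot: [0.419, 0.908, 0.001, 0.001]
force: [0.9, 0.8, -0.3]
opening: 0.0739
gripper_force: 0.0
```

```bash
python3 -c "
from h import *
st=monitor.get_state();print(st['t'],st['tcp_pos'],st['opening'],ctrl.tips_ahead);print(go(.499,-.267,.245,12.1))"
```

```text
2.6 [0.35072914 0.13532121 0.24572858] 0.07388265038338064 0.014
([-40.22, -14.87, 0.07], [0.002, 0.0, 0.496])
```

Call:
apply_moves(
  rows=[-5.2,-1.9,0,0,0,0.07,-10.4,-3.8,0,0,0,0.14,-15.6,-5.8,0,0,0,0.21,-20.8,-7.7,0,0,0,0.28,-26,-9.6,1,0,0,0.35,-31.2,-11.5,3,0,0,0.42,-36.4,-13.4,6,0,0,0.5,-40.2,-14.9,10,0,0,0.5],
)

```text
t: 3.6
tcp_pos: [0.5003, -0.2678, 0.1452]
eef_rot: [0.63, 0.776, 0.0, 0.002]
force: [0.5, 0.4, -0.2]
opening: 0.074
gripper_force: 0.0
```

```bash
python3 -c "
from h import *
st=monitor.get_state();print(st['t'],st['tcp_pos'],st['opening'],st['force']);print(go(.499,-.267,.05,12.1))
for n in('top','scene'):
    s=snapshot(n);c=s['image'][150:300,310:500] if n=='top' else s['image'][90:270,200:380]
    cv2.imwrite('pics/a_%s.png'%n,cv2.resize(c[:,:,::-1],None,fx=3,fy=3))"
python3 -c "
import cv2,numpy as np
a=cv2.imread('pics/a_top.png');b=cv2.imread('pics/a_scene.png');a=cv2.resize(a,(400,316));b=cv2.resize(b,(400,400));cv2.imwrite('pics/a.png',np.hstack([np.vstack([a,np.zeros((84,400,3),np.uint8)]),b]))"
```

```text
3.6 [ 0.50031842 -0.26784819  0.14516457] 0.07400970089304161 [ 0.51371181  0.40497851 -0.24540101]
([0.13, -0.13, 9.52], [0.002, 0.002, -0.004])
```

View pics/a.png

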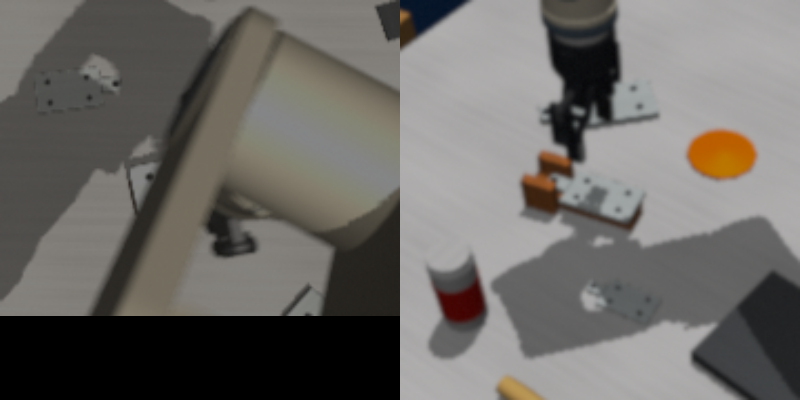

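The gripper sits above the held blank (scene crop: fingers at ~(580,130), blank at (600,195)). Descending astride it.

Call:
apply_moves(
  rows=[0.1,-0.1,3,0,0,-0.004,0.1,-0.1,6,0,0,-0.004,0.1,-0.1,8.5,0,0,-0.004,0.1,-0.1,10.5,0,0,-0.004,0.1,-0.1,11.5,0,0,-0.004,0.1,-0.1,11.5,0,0,-0.004],
)

```text
t: 4.45
tcp_pos: [0.4976, -0.2639, 0.0304]
eef_rot: [0.628, 0.778, -0.0, -0.0]
force: [-0.2, -0.4, 0.7]
opening: 0.0741
gripper_force: 0.0
```

Call:
apply_moves(
  rows=[0,0,0.2,0,0,0,0,0,0.4,0,0,0,0,0,0.4,0,0,0,0,0,0.4,0,0,0],
  grip=5.6,
)

```text
t: 4.95
tcp_pos: [0.4981, -0.2645, 0.0296]
eef_rot: [0.628, 0.778, 0.0, 0.001]
force: [-8.7, 5.6, 32.5]
opening: 0.0589
gripper_force: 57.1
```

Call:
apply_moves(
  rows=[0,0,0,0,0,0,0,0,0,0,0,0],
  grip=6.4,
)

```text
t: 5.2
tcp_pos: [0.4981, -0.2646, 0.027]
eef_rot: [0.628, 0.778, 0.0, 0.001]
force: [0.5, 0.3, -1.2]
opening: 0.0641
gripper_force: 0.0
```

Call:
apply_moves(
  rows=[0,0,0.5,0,0,0,0,0,1.0,0,0,0,0,0,1.2,0,0,0,0,0,1.2,0,0,0],
)

```text
t: 5.7
tcp_pos: [0.4974, -0.2642, 0.0138]
eef_rot: [0.628, 0.778, -0.0, -0.0]
force: [-0.7, -0.0, 0.7]
opening: 0.064
gripper_force: 0.0
```

Call:
apply_moves(
  rows=[0,0,0.2,0,0,0,0,0,0.3,0,0,0,0,0,0.3,0,0,0],
)

```text
t: 6.08
tcp_pos: [0.4977, -0.2643, 0.0113]
eef_rot: [0.628, 0.778, -0.0, -0.0]
force: [-0.6, 0.1, 0.3]
opening: 0.0638
gripper_force: 0.0
```

Call:
apply_moves(
  rows=[0,0,0.1,0,0,0,0,0,0.2,0,0,0,0,0,0.2,0,0,0],
)

```text
t: 6.45
tcp_pos: [0.4976, -0.2643, 0.0092]
eef_rot: [0.628, 0.778, -0.0, -0.0]
force: [-0.3, 0.7, 0.2]
opening: 0.0642
gripper_force: 0.0
```

Call:
apply_moves(
  rows=[0,0,0.1,0,0,0,0,0,0.2,0,0,0,0,0,0.2,0,0,0],
)

```text
t: 6.82
tcp_pos: [0.4978, -0.2644, 0.008]
eef_rot: [0.628, 0.778, 0.0, 0.0]
force: [-1.8, 1.1, 9.7]
opening: 0.064
gripper_force: 5.0
```

Call:
apply_moves(
  rows=[0,0,0.1,0,0,0,0,0,0.2,0,0,0,0,0,0.2,0,0,0],
)

```text
t: 7.2
tcp_pos: [0.4978, -0.2643, 0.0078]
eef_rot: [0.628, 0.778, 0.0, 0.0]
force: [-9.1, 5.6, 35.9]
opening: 0.0643
gripper_force: 17.7
```

Call:
apply_moves(
  rows=[0,0,-1.5,0,0,0,0,0,-3.0,0,0,0,0,0,-3.0,0,0,0],
)

```text
t: 7.58
tcp_pos: [0.4986, -0.2648, 0.0365]
eef_rot: [0.628, 0.778, 0.0, 0.001]
force: [1.6, -0.5, -0.3]
opening: 0.0641
gripper_force: 0.0
```

Call:
apply_moves(
  rows=[0,0,0,0,0,0,0,0,0,0,0,0,0,0,0,0,0,0],
  grip=5.2,
)

```text
t: 7.95
tcp_pos: [0.4982, -0.2646, 0.0362]
eef_rot: [0.628, 0.778, 0.0, 0.001]
force: [-3.6, 1.3, 18.5]
opening: 0.0582
gripper_force: 61.0
```

Call:
apply_moves(
  rows=[0,0,-0.6,0,0,0,0,0,-1.5,0,0,0,0,0,-3,0,0,0,0,0,-5,0,0,0,0,0,-7,0,0,0,0,0,-7,0,0,0],
)

```text
t: 8.7
tcp_pos: [0.4987, -0.2649, 0.1072]
eef_rot: [0.628, 0.778, 0.0, 0.002]
force: [0.9, 0.3, -4.5]
opening: 0.0579
gripper_force: 65.9
```

```bash
python3 -c "
from h import *
st=monitor.get_state();print(st['t'],st['tcp_pos'],st['opening'],st['force'],st['moment'])
s=snapshot('scene');c=s['image'][70:220,220:400]
cv2.imwrite('pics/b.png',cv2.resize(c[:,:,::-1],None,fx=3,fy=3))
print(go(.559,.044,.15,-6.55))"
```

```text
8.7 [ 0.49874901 -0.26488783  0.10715111] 0.05786239755967447 [ 0.91231193  0.25551873 -4.52650759] [ 0.03318152 -0.00715142 -0.01521063]
([28.86, 12.49, -4.41], [0.001, 0.001, 0.327])
```

View pics/b.png

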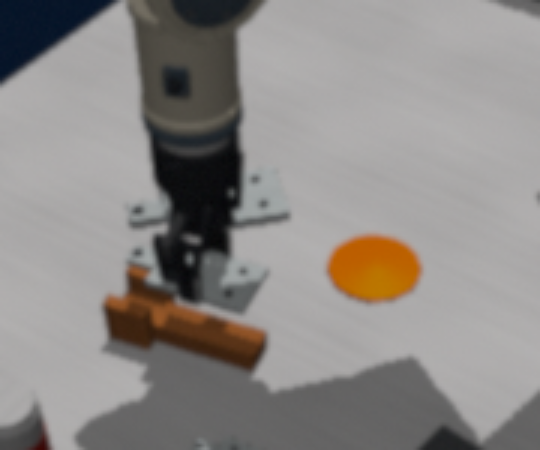

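Blank is level in the jaws clear of the holder (blank at ~(205,275), holder at (185,320)). Carrying it over to the bed.

Call:
apply_moves(
  rows=[3,1.2,0,0,0,0.03,7.5,3.1,0,0,0,0.08,12.5,5.1,0,0,0,0.13,17.5,7.2,0,0,0,0.18,22.5,9.3,0,0,0,0.23,27,11.1,0,0,0,0.28,30.2,12.5,0,0,0,0.32,31.5,13,0,0,0,0.327],
)

```text
t: 9.75
tcp_pos: [0.5578, 0.0728, 0.1044]
eef_rot: [0.746, 0.666, -0.0, -0.0]
force: [-0.4, -0.7, -4.5]
opening: 0.0576
gripper_force: 65.8
```

Call:
apply_moves(
  rows=[0,0,0,0,0,0,0,0,0,0,0,0],
)

```text
t: 10.0
tcp_pos: [0.5576, 0.07, 0.1049]
eef_rot: [0.746, 0.666, -0.001, -0.0]
force: [0.6, -0.2, -4.3]
opening: 0.0579
gripper_force: 65.8
```

```bash
python3 -c "
from h import *
st=monitor.get_state();print(st['t'],st['tcp_pos'],st['opening'],st['force'])
print(go(.560,.070,.04,-6.55))
for n in('scene','top'):
    s=snapshot(n)
    for q in('nose','tail','blank'): print(n,q,[(round(m['score'],2),world(s,m['xy'],z=.101 if q!='blank' else .097)[0].round(4).tolist()) for m in nets.mark_of(n,q)[:4]])
"
```

```text
10.0 [0.55763954 0.06996442 0.1049231 ] 0.057918997849369144 [ 0.55764005 -0.18993566 -4.34288236]
([0.03, 0.24, 6.49], [-0.001, 0.001, 0.0])
scene nose [(0.94, [0.3648, -0.282, 0.101]), (0.71, [0.5678, 0.1239, 0.101])]
scene tail [(0.84, [0.6491, -0.1515, 0.101]), (0.83, [0.4623, -0.377, 0.101]), (0.71, [0.6103, 0.078, 0.101]), (0.59, [0.5487, 0.0103, 0.101])]
scene blank [(0.68, [0.5638, 0.0695, 0.097]), (0.68, [0.3955, -0.307, 0.097])]
top nose [(0.76, [0.5773, -0.1141, 0.101]), (0.64, [0.2861, -0.3121, 0.101]), (0.2, [0.5476, 0.0483, 0.101])]
top tail [(0.78, [0.3896, -0.4073, 0.101]), (0.68, [0.5468, 0.0098, 0.101])]
top blank [(0.89, [0.3277, -0.3616, 0.097]), (0.87, [0.5577, 0.072, 0.097]), (0.64, [0.588, -0.1463, 0.097])]
```

Call:
apply_moves(
  rows=[0,0.1,2.5,0,0,0,0,0.1,5,0,0,0,0,0.1,6.5,0,0,0,0,0.1,7.0,0,0,0,0,0.1,7.1,0,0,0,0,0.1,7.1,0,0,0],
)

```text
t: 11.15
tcp_pos: [0.5597, 0.071, 0.0349]
eef_rot: [0.746, 0.666, 0.0, 0.0]
force: [-0.1, -0.7, -3.6]
opening: 0.0583
gripper_force: 65.8
```

Call:
apply_moves(
  rows=[0,0,0.1,0,0,0,0,0,0.2,0,0,0,0,0,0.2,0,0,0],
)

```text
t: 11.52
tcp_pos: [0.5591, 0.0709, 0.0324]
eef_rot: [0.746, 0.666, 0.0, 0.0]
force: [-0.7, -0.1, -4.0]
opening: 0.0578
gripper_force: 65.8
```

Call:
apply_moves(
  rows=[0,0,0.1,0,0,0,0,0,0.15,0,0,0,0,0,0.15,0,0,0],
)

```text
t: 11.9
tcp_pos: [0.5591, 0.0709, 0.0307]
eef_rot: [0.746, 0.666, -0.0, -0.0]
force: [-0.3, 0.1, -4.3]
opening: 0.0577
gripper_force: 65.8
```

Call:
apply_moves(
  rows=[0,0,0.1,0,0,0,0,0,0.1,0,0,0],
)

```text
t: 12.15
tcp_pos: [0.5592, 0.0709, 0.0304]
eef_rot: [0.746, 0.666, 0.0, 0.0]
force: [-2.8, -0.6, 4.8]
opening: 0.0579
gripper_force: 66.8
```

Call:
apply_moves(
  rows=[0,0,0,0,0,0,0,0,0,0,0,0,0,0,0,0,0,0],
  grip=7.4,
)

```text
t: 12.52
tcp_pos: [0.5593, 0.071, 0.0298]
eef_rot: [0.746, 0.666, 0.0, 0.0]
force: [-0.2, 0.0, 0.1]
opening: 0.0742
gripper_force: 0.0
```

Call:
apply_moves(
  rows=[0,0,-1,0,0,0,0,0,-3,0,0,0,-4,0,-6,0,0,0,-9,0,-6,0,0,0,-13,0,-6,0,0,0,-14,0,-6,0,0,0,-14,0,-6,0,0,0],
)

```text
t: 13.4
tcp_pos: [0.5434, -0.0684, 0.0902]
eef_rot: [0.747, 0.665, 0.0, 0.0]
force: [0.9, 0.4, -0.6]
opening: 0.0741
gripper_force: 0.0
```

```bash
cat > look.py <<'E'
from h import *
import sys
st=monitor.get_state();print(st['t'],st['tcp_pos'],st['opening'],st['force'])
f=[]
for n in('scene','top'):
    s=snapshot(n);P=cloud(s);img=s["image"].astype(int);lab=img.max(2)
    m=(abs(P[...,0]-.56)<.12)&(abs(P[...,1]-.06)<.14)&(P[...,2]>.012)&(P[...,2]<.045)&(lab>95)
    k,l,stt,_=cv2.connectedComponentsWithStats(m.astype(np.uint8));i=1+stt[1:,4].argmax()
    mm=(l==i).astype(np.uint8)
    for nm,q in(("all",mm),("rect",cv2.morphologyEx(mm,cv2.MORPH_OPEN,np.ones((13,13))))):
        v,u=np.where(q>0)
        if len(u)<20: continue
        w=world(s,np.c_[u,v],z=.028)[:,:2]*1000
        r=cv2.minAreaRect(w.astype(np.float32));print(n,nm,len(u),np.round(r[0],1),np.round(r[1],1),round(r[2],2))
        a=np.radians(83.45);lf=w@np.array([[np.sin(a),np.cos(a)],[-np.cos(a),np.sin(a)]])
        print("  l",np.percentile(lf[:,0],[1,99]).round(1),"f",np.percentile(lf[:,1],[.5,99.5]).round(1))
    for q in('nose','tail','blank'):
        print("  ",q,[world(s,x['xy'],z=.024 if q!='blank' else .02)[0].round(4).tolist() for x in nets.mark_of(n,q)[:4] if abs(world(s,x['xy'],z=.02)[0][1]-.06)<.12 and abs(world(s,x['xy'],z=.02)[0][0]-.56)<.08])
    c=s['image'][150:330,280:480] if n=='scene' else s['image'][130:310,140:340]
    f.append(cv2.resize(c[:,:,::-1],(400,360)))
cv2.imwrite('pics/%s.png'%sys.argv[1],np.hstack(f))
E
python3 look.py c
```

```text
13.4 [ 0.54339478 -0.06836565  0.0901829 ] 0.07407653702670529 [ 0.93053855  0.44287008 -0.58350462]
scene all 448 [563.6  74.9] [96.8 56.1] 82.57
  l [524.6 579.4] f [ 91.9 186. ]
   nose [[0.5683, 0.122, 0.024], [0.5697, 0.1581, 0.024]]
   tail [[0.5576, 0.0162, 0.024], [0.5635, 0.1223, 0.024]]
   blank [[0.5617, 0.0764, 0.02], [0.5686, 0.1582, 0.02]]Traceback (most recent call last):
  File "look.py", line 8, in <module>
    k,l,stt,_=cv2.connectedComponentsWithStats(m.astype(np.uint8));i=1+stt[1:,4].argmax()
                                                                       ~~~~~~~~~~~~~~~~^^
ValueError: attempt to get argmax of an empty sequence
```

```bash
sed -i 's/;i=1+stt/\n    if k<2: print(n,"hidden"); f.append(cv2.resize(s["image"][130:310,140:340,::-1],(400,360))); continue\n    i=1+stt/; s/lab>95/lab>(95 if n=="scene" else 60)/' look.py; python3 look.py c; python3 -c "
from h import *
print(go(.5502,-.0077,.06,-6.55))"
```

```text
13.65 [ 0.54337963 -0.06711968  0.08975671] 0.07417494730716037 [-0.84075037 -0.31862202 -0.08312597]
scene all 454 [564.   74.9] [96.8 55.5] 82.57
  l [524.2 579.2] f [ 91.8 186.1]
   nose [[0.5676, 0.1169, 0.024]]
   tail [[0.5621, 0.0058, 0.024]]
   blank [[0.5643, 0.0709, 0.02]]
top all 104 [535.6  44.8] [37.3 16.2] 83.62
  l [519.2 535.1] f [ 87.1 123.5]
   nose []
   tail [[0.5479, 0.0124, 0.024]]
   blank [[0.5545, 0.0778, 0.02], [0.5571, 0.0716, 0.02]]
([6.08, 0.0, 2.98], [0.0, -0.0, 0.0])
```

View pics/c.png

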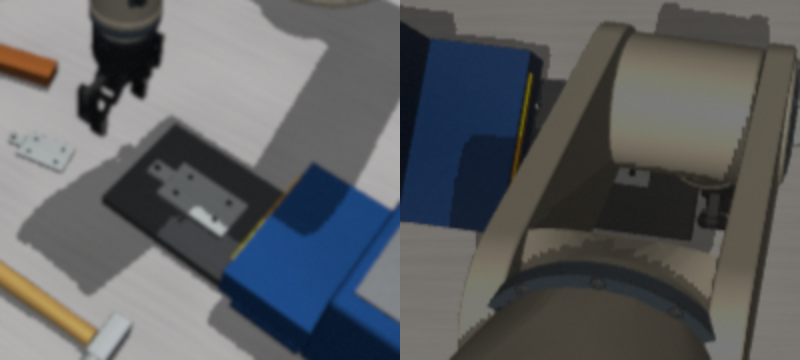

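The picture shows the blank flat on the bed, released, nose facing the yellow-edged throat (scene crop: blank (200,195), mouth (260,225)). Next I'll straddle the tail with narrowed fingers and push on both rear shoulders.

Call:
apply_moves(
  rows=[3,0,0,0,0,0,6,0,1,0,0,0,7.2,0,2.5,0,0,0,7.2,0,4,0,0,0,7.2,0,4.9,0,0,0,7.2,0,5.3,0,0,0,7.2,0,5.3,0,0,0],
  grip=3.2,
)

```text
t: 14.92
tcp_pos: [0.5513, 0.0028, 0.0365]
eef_rot: [0.746, 0.665, -0.0, -0.0]
force: [0.5, -0.5, 0.4]
opening: 0.0318
gripper_force: 0.0
```

Call:
apply_moves(
  rows=[0,0,0,0,0,0],
)

```text
t: 15.05
tcp_pos: [0.5517, 0.0031, 0.0371]
eef_rot: [0.746, 0.666, 0.0, 0.0]
force: [-0.1, 0.6, 0.6]
opening: 0.0319
gripper_force: 0.0
```

Call:
apply_moves(
  rows=[0.5,0,0.1,0,0,0,1.0,0,0.1,0,0,0,1.4,0,0.1,0,0,0,1.8,0,0.1,0,0,0,2.2,0,0.1,0,0,0,2.6,0,0.1,0,0,0,3,0,0.1,0,0,0,3.4,0,0.1,0,0,0],
)

```text
t: 16.05
tcp_pos: [0.5553, 0.0374, 0.0358]
eef_rot: [0.746, 0.666, -0.0, -0.0]
force: [0.2, -2.7, 2.0]
opening: 0.032
gripper_force: 1.6
```

```bash
python3 look.py d
```

```text
16.05 [0.55528377 0.03737403 0.03578041] 0.032007799561660014 [ 0.19684956 -2.65774373  1.98560385]
scene all 36 [580.7  90.4] [39.5 13.7] 84.55
  l [560.1 573.4] f [136.8 175.7]
   nose [[0.5651, 0.1464, 0.024]]
   tail [[0.5585, 0.032, 0.024]]
   blank [[0.5603, 0.0995, 0.02], [0.5593, 0.0344, 0.02]]
top all 36 [542.  138.9] [22.3  7.9] 82.69
  l [518.7 526.5] f [188.8 210.9]
   nose [[0.5648, 0.1421, 0.024], [0.565, 0.1619, 0.024]]
   tail [[0.5543, 0.036, 0.024]]
   blank []
```

View pics/d.png

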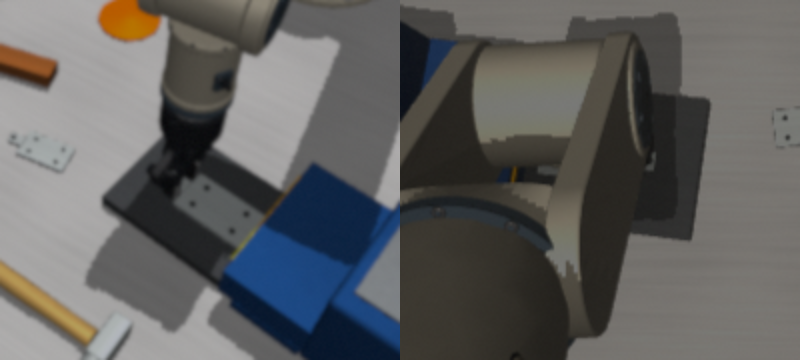

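The blank slides straight; its nose is nearly at the mouth (scene crop (250,225)) at ~2.7 N friction.

Call:
apply_moves(
  rows=[0.3,0,0,0,0,0,0.6,0,0,0,0,0,0.9,0,0,0,0,0,1.2,0,0,0,0,0,1.5,0,0,0,0,0,1.8,0,0,0,0,0],
)

```text
t: 17.2
tcp_pos: [0.5573, 0.0553, 0.0358]
eef_rot: [0.746, 0.666, -0.0, -0.0]
force: [0.3, -1.5, -1.2]
opening: 0.0314
gripper_force: 0.8
```

Call:
apply_moves(
  rows=[0.3,0,0,0,0,0,0.6,0,0,0,0,0,0.9,0,0,0,0,0,1.2,0,0,0,0,0,1.5,0,0,0,0,0,1.7,0,0,0,0,0],
)

```text
t: 17.95
tcp_pos: [0.5591, 0.072, 0.0358]
eef_rot: [0.746, 0.666, -0.0, -0.0]
force: [-1.4, -1.4, -0.3]
opening: 0.0322
gripper_force: 1.1
```

Call:
apply_moves(
  rows=[0.2,0,0,0,0,0,0.4,0,0,0,0,0,0.6,0,0,0,0,0,0.8,0,0,0,0,0],
)

```text
t: 18.45
tcp_pos: [0.5602, 0.08, 0.0358]
eef_rot: [0.746, 0.666, -0.0, -0.0]
force: [-0.5, -2.1, 0.0]
opening: 0.0321
gripper_force: 1.1
```

Call:
apply_moves(
  rows=[0.15,0,0,0,0,0,0.3,0,0,0,0,0,0.4,0,0,0,0,0],
)

```text
t: 18.82
tcp_pos: [0.5606, 0.0839, 0.0358]
eef_rot: [0.746, 0.666, -0.0, -0.0]
force: [-0.0, -1.6, -0.5]
opening: 0.0317
gripper_force: 1.1
```

Call:
apply_moves(
  rows=[0.15,0,0,0,0,0,0.3,0,0,0,0,0,0.4,0,0,0,0,0],
)

```text
t: 19.2
tcp_pos: [0.5611, 0.0879, 0.0358]
eef_rot: [0.746, 0.666, 0.0, 0.0]
force: [-0.7, -3.2, -0.5]
opening: 0.032
gripper_force: 1.1
```

Call:
apply_moves(
  rows=[0.1,0,0,0,0,0,0.2,0,0,0,0,0,0.3,0,0,0,0,0],
)

```text
t: 19.58
tcp_pos: [0.5614, 0.0908, 0.0358]
eef_rot: [0.746, 0.666, -0.0, -0.0]
force: [-1.0, -2.1, -0.2]
opening: 0.0318
gripper_force: 1.2
```

Call:
apply_moves(
  rows=[0.1,0,0,0,0,0,0.2,0,0,0,0,0,0.3,0,0,0,0,0],
)

```text
t: 19.95
tcp_pos: [0.5617, 0.0938, 0.0358]
eef_rot: [0.746, 0.666, -0.0, -0.0]
force: [-0.6, -2.3, -0.6]
opening: 0.032
gripper_force: 1.4
```

Call:
apply_moves(
  rows=[0.1,0,0,0,0,0,0.2,0,0,0,0,0,0.3,0,0,0,0,0],
)

```text
t: 20.32
tcp_pos: [0.5619, 0.0965, 0.0357]
eef_rot: [0.746, 0.666, -0.0, 0.0]
force: [-1.6, -8.2, 1.7]
opening: 0.0322
gripper_force: 4.2
```

Call:
apply_moves(
  rows=[0.05,0,0,0,0,0,0.1,0,0,0,0,0],
)

```text
t: 20.58
tcp_pos: [0.5618, 0.0967, 0.0357]
eef_rot: [0.746, 0.666, -0.001, 0.0]
force: [-1.7, -11.7, 1.7]
opening: 0.0324
gripper_force: 6.1
```

Call:
apply_moves(
  rows=[0.05,0,0,0,0,0,0.1,0,0,0,0,0],
)

```text
t: 20.82
tcp_pos: [0.5617, 0.0969, 0.0357]
eef_rot: [0.746, 0.666, -0.001, 0.001]
force: [-3.3, -17.6, 3.1]
opening: 0.0322
gripper_force: 8.9
```

Firm stop at TCP y≈0.0966 (force climbs 8→12→18 N with no travel). Backing off straight, then looking.

Call:
apply_moves(
  rows=[-0.2,0,0,0,0,0,-0.5,0,0,0,0,0,-1.2,0,0,0,0,0,-1.2,0,-2,0,0,0,-1.8,0,-5,0,0,0,-5,0,-8,0,0,0,-10,0,-10,0,0,0,-15,0,-12,0,0,0],
)

```text
t: 21.82
tcp_pos: [0.5453, -0.0515, 0.1568]
eef_rot: [0.746, 0.666, 0.0, 0.0]
force: [0.8, -0.8, 0.2]
opening: 0.0321
gripper_force: 0.0
```

Call:
apply_moves(
  rows=[-4,-4,-3,0,0,0,-8,-8,-6,0,0,0,-12,-12,-6,0,0,0,-15,-15,-6,0,0,0,-15,-15,-6,0,0,0],
)

```text
t: 22.45
tcp_pos: [0.3773, -0.1834, 0.2161]
eef_rot: [0.747, 0.664, 0.0, 0.0]
force: [-0.6, -0.5, 0.0]
opening: 0.0321
gripper_force: 0.0
```

```bash
python3 look.py e
```

```text
22.45 [ 0.37733565 -0.18341673  0.21607315] 0.03210175341701877 [-0.55583835 -0.53117995  0.01622044]
scene all 484 [564.1 113.4] [72.  89.8] 83.18
  l [512.5 579.5] f [141.5 212.9]
   nose []
   tail [[0.5668, 0.0927, 0.024]]
   blank [[0.5676, 0.1612, 0.02]]
top all 771 [564.  120.5] [84.6 61.4] 83.48
  l [516.8 576.7] f [142.8 226. ]
top rect 208 [568.1 145.7] [32.6 29.4] 2.87
  l [531.  564.7] f [193.1 226. ]
   nose []
   tail [[0.5552, 0.0961, 0.024]]
   blank [[0.5663, 0.1557, 0.02]]
```

View pics/e.png

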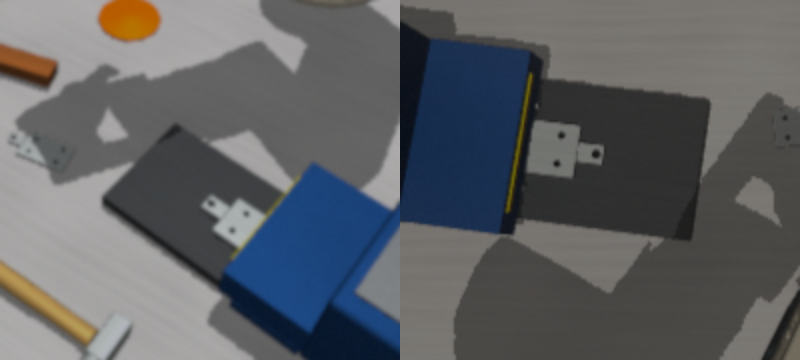

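The blank sits square and centred in the throat (top crop: tail at (590,155), mouth at (530,150)). The tail end is at 142 mm, where the firm stop put it, so it has not rebounded, and the depth is about 50 mm, within the gauge's range. Handing in.

```bash
python3 -c "
from h import *
print(job.close_job())"
```

```text
the job is handed in; nothing more can be done
None
```

The blank was lifted from its holder, laid on the feed bed and released, then pushed nose first to a firm stop about 50 mm inside the throat and left there; the job is handed in, with no verdict returned, and the arm never touched the hammer, can or disc.

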